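# Clamp a circuit board in a cam-locked jig

## Robot

A 6-joint arm with a two-finger parallel gripper is mounted at the origin on a cart in front of the work surface, level with it; the furniture and walls round the work are solid. World frame = base frame: x ahead of the robot, y to its left, z up, the work surface at z = 0. Lengths are in mm, angles in rad, forces in N, time in s.
With the tool pointing down it reaches from about 275 to 825 mm from the base axis. Payload 4.9 kg.
Tool frame: the origin (TCP) lies at the very end of the fingers, on their centre line; the grasp point (between the pads) lies 19 mm behind it; z points along the fingers, y is the line along which they close (so a half turn about z gives the same grasp; the last joint's range is limited). The gripper opens to 85 mm and grips with 20 to 120 N. Pads are 22 mm wide; open, the fingers measure 114 mm over their backs; the gripper's body (76 mm by 85 mm) begins 54 mm behind the grasp point. The pads swing forward as they close: fully open they stand 13 mm farther back than shut.
Start: joints at [-1.249, 0.326, -0.193, 1.052, 0, 1.437], TCP at [242.113, -493.862, 231.281] pointing down, gripper open.
Joint ranges: [-2.65, 2.65], [-0.97, 1.79], [-1.3, 1.35], [-1.93, 2.1], [-1.47, 1.37], [-3.14, 3.14]. Speed limits (rad/s): [2.57, 2.57, 3.14, 3.14, 3.14, 3.14].

## Interface

Orientations are given as a rotation vector (axis times angle).
In Python, from plant import sense, grab_frame, hand_in gives the robot as it stands.
- The arm moves only by the tool jog_arm, never from a script. Its argument "commands" is a list that holds one entry, the list of rows, each a list of 5 numbers: the shift along the tool's x, y, z in mm, then the turn about the tool's z in degrees, then the gripper's target within -1 to 1 (shut at 1, half-way at 0, fully open at -1). A call has exactly 8 rows; each row shifts and turns the commanded pose from where the row before left it, along the tool's axes as they then stand; what a row does not reach is not made up. A row lasts 1/10 s, in which the tool goes at most 50 mm and 8.59 degrees, less where a joint would pass 70% of its speed; a pose out of reach is approached as far as the arm can. A call with a gripper value outside its range is refused whole. The fingers move at their own pace and stop on an object; "squeeze" is the grip in N (left out, the last holds). Time passes only in rows, so rows that do not move let the fingers close, or fill a call up. It gives the time, the measured TCP pose, the force, the opening and the grip force at its end, in the units of the state.
- sense(): the state, without advancing time (a new reading comes with each control period).
- grab_frame(name): name is "scene" or "top" or "wrist"; returns a dict with "image" (420x560x3 uint8, blue, green, red), "mtx" (3x3 intrinsics, pixels), "rvec" (rotation vector, rad) and "tvec" (3), from world to camera coordinates, as OpenCV has them; the wrist camera has in their place "mount" (4x4, takes a point from camera to tool coordinates, whose origin is the TCP and whose axes are the flange's). Camera axes: x right, y down, z forward; pixel columns grow to the right and rows downward; lengths in mm; the calibration is good to about 2 mm. A picture is of the moment at which its call begins: read the wrist's pose just before it. There is no depth.
- hand_in(): hands the job in; it is judged then, once.
The state is a dict: "t": time; "joint_positions": joint angles; "qvel": joint speeds; "joint_efforts": joint torques, N m; "position": TCP position; "tool_rot": TCP orientation; "ft_force": force on the tool from outside, world axes, zero at the start; "ft_torque": the same for the moment, N m; "opening": opening from 0.0 (shut) to 1.0 (fully open); "grip_force": force on a finger pad.
Only numpy, scipy, OpenCV 4.12 (cv2) and the standard library are available. Lean on these libraries where they do the work, as an engineer would, in place of code of your own. Each camera call takes 0.05 s, during which the arm holds its last target. There are 200 camera calls.

## Task

The small green circuit board lies loose in the nest of the metal clamping jig. With the fingertips only, swing the lever of the eccentric cam all the way forward to its stop, so that the cam turns its low side to the slide and frees it; push the slide forward by its upright plate until it is fully home and holds the board between the two jaws; then swing the lever all the way back to its first stop to lock the slide there. Do not touch the board itself, and leave the other things on the bench where they are.

Things in the scene. Friction and masses are not known exactly. Their poses are not given: they have to be found in the camera images.
- jig: Board-clamping jig screwed to the bench: grey base plate 258 x 148 x 10 mm; its x axis points forward (the way the slide is pushed), y left, z up; origin under the plate at the bench surface. The plate spans x -166 to 92, y -74 to 74 mm. From near to far it carries the slide with its lever, then the board nest and the fixed rear jaw. Nothing of it but the push plate and the lever stands above z 38 mm.
- cam_pivot (a point): Point on the vertical pivot axis of the eccentric cam, at jig x -75, y -30 mm, z 52 mm above the bench. The cam is a dark round plate (30 mm across, z 14 to 24 mm) set off-centre on the pivot, with a flat on its low side; it engages one of two notches in the right edge of the slide.
- lever_knob (a point): Middle of the upright black round knob at the end of the cam lever: 14 mm diameter (cap 17 mm), standing from z 34 to 72 mm; this point is at z 52 mm, 50 mm from the pivot axis. The flat steel lever arm below it has its top at z 34 mm. The knob is free all round above that height.
- cam_lever (a joint): Angle of cam and lever in rad, growing counter-clockwise from above. 0: near stop, lever points back and to the right (-150 deg in the jig frame), high point of the cam in a notch, slide locked. 2.09: forward stop, lever points forward and to the right (-30 deg), low flat side faces the slide, slide free; it is clear from about 1.75. Stiff, stays where left: about 3 N at the knob. Starts locked, 0 to 0.15.
- slide (a joint): Travel of the slide along the jig's +x in m: 0 as found (drawn back), 0.040 fully home against its stop. Friction about 2 N, stays where left. Locked near 0 it has about 4 mm of forward play. Turned back behind a slide that is home, the cam drops into the second notch and holds it (1.5 mm of play); with the slide less than half way a tooth between the notches blocks the cam.
- push_face (a point): Centre of the near face of the slide's upright steel push plate (the face to push on, looking to the jig's -x), z 46 mm above the bench; the plate is 34 mm wide in y, 8 mm thick, and stands up to z 64 mm. In front of it (towards -x) only the base plate, 10 mm high, for 11 mm, then the bench.
- board: Small green populated circuit board, 50 x 70 mm, 15 mm tall with its parts, loose in the nest; origin at the centre of its footprint, at the tips of its leads; the 2 mm thick plate lies 2 to 4 mm above it, with its long side across the jig. The slide's grooved jaw pushes it along two ledges into the groove of the rear jaw.
- nest (a point): Fixed point of the jig, axes as the jig's: where the centre of the clamped board belongs (jig x 45.5, y 0), at the height of the ledges (z 20 mm). The clamped board's origin lies 2 mm below it; it has about 0.5 mm of play.
- tweezers: Bystander: steel tweezers 117 mm long, 9 mm high, lying on the left part of the jig's base plate, loose.
- spare_board: Bystander: blue circuit board 55 x 85 x 15 mm on the bench to the right of the nest, loose.
- flat_pliers: Bystander: pliers with navy handles, 141 mm long, 13 mm high, on the bench left of the jig, loose.
- flux_jar: Bystander: round jar with a blue lid, 69 mm across, 71 mm high, left of the nest, loose.
- screwdriver: Bystander: screwdriver 197 mm long, 20 mm thick, on the left of the mat, loose.
- parts_tray: Bystander: small yellow open tray of LEDs, 70 x 100 x 28 mm, on the left of the mat, loose.
- multimeter: Bystander: red handheld multimeter, 187 x 76 x 56 mm, on the bench at the right front, loose.
Things that resemble listed ones, but are neither listed nor needed, are in the scene too. What is meant by the board is not red, and is the larger of those in its own colour.

How it is judged (in metres and radians):
On the way, in this order (a step that is already met when the one before it is completed fails the run):
1. the lever is at its forward stop (cam low side to the slide) while the slide is still back (value of joint cam_lever above 1.85 rad and value of joint slide below 0.008 m), for 0.1 s.
2. the slide is pushed fully home with the cam still released (value of joint slide above 0.0375 m and value of joint cam_lever above 1.5 rad), for 0.1 s.
3. the lever is back at its first stop with the slide home (value of joint slide above 0.0375 m and value of joint cam_lever below 0.2 rad), for 0.1 s.
At the end, for the whole second after the job is handed in: The slide is home (within 2.5 mm of its stop), the lever is back within 0.2 rad of its first stop, and the board lies flat and still between the jaws, within 3 mm of its clamped place (all of step 3 and x of board in the frame of nest between -0.003 and 0.003 m and y of board in the frame of nest between -0.003 and 0.003 m and z of board in the frame of nest between -0.005 and 0.001 m and angle between board's own z axis and vertical below 0.08 rad and linear speed of board below 0.01 m/s and velocity of joint slide below 0.005 m/s); the robot touches nothing.
It fails at once if the robot touches the circuit board (contact force between any of the fingers, the arm and board above 0.5 N).
It fails at once if the board is lifted or tipped (z of board in the frame of nest above 0.006 m or angle between board's own z axis and vertical above 0.25 rad).
It fails at once if another thing on the bench is moved by more than 15 mm (distance of any of tweezers, spare_board, flat_pliers, flux_jar, screwdriver, parts_tray, multimeter from where it was at the start of the episode above 0.015 m).
It also fails if it takes over 64 s, if anything falls off the work surface, if the arm or the gripper's body presses on something with over 40 N, if the wrist force passes 120 N, or if a joint passes its speed limit or range.

## Working session

There is one attempt and no reset: what is moved stays moved. The work goes in short steps, Python scripts to look and compute and a tool call to move; the robot and the scene stay as the last step left them, time stands still between calls to the robot, and variables do not carry over. Pictures are saved under pics/ and viewed, at most 10 in all, crops included, and the job is handed in when it is done.

Besides the shell and the picture viewer there is one more tool, called after "Request:" as a command line: name --argument value ..., lists and objects as JSON in quotes. jog_arm: Moves the arm, as the interface text tells. Its arguments: {"type":"object","properties":{"commands":{"type":"array"},"squeeze":{"type":"number"}},"required":["commands"]}

```bash
mkdir -p pics && python3 - <<'E'
from plant import sense, grab_frame
import cv2,json,numpy as np
s=sense();print(s['t'],s['position'],s['tool_rot'],s['opening'])
for n in('scene','top'):
    f=grab_frame(n);cv2.imwrite(f'pics/{n}0.png',f['image']);np.savez(n+'.npz',**{k:f[k] for k in('mtx','rvec','tvec')})
    print(n,f['mtx'],f['rvec'],f['tvec'])
E
```

```text
0.0 [ 241.93668152 -493.28193275  230.50637965] [-3.05868329e+00 -7.09416818e-01  2.58283896e-04] 1.003154277706076
scene [[530.66054689   0.         273.80493537]
 [  0.         530.66054689 207.8452931 ]
 [  0.           0.           1.        ]] [ 1.05578922 -2.1996743   1.16735374] [ 410.11547025  269.59826611 1060.51867161]
top [[507.5810099    0.         278.26961732]
 [  0.         507.5810099  200.95752028]
 [  0.           0.           1.        ]] [ 2.1733556  -2.13437529  0.18352932] [  48.72456089  557.37889076 1259.68508854]
```

View pics/scene0.png

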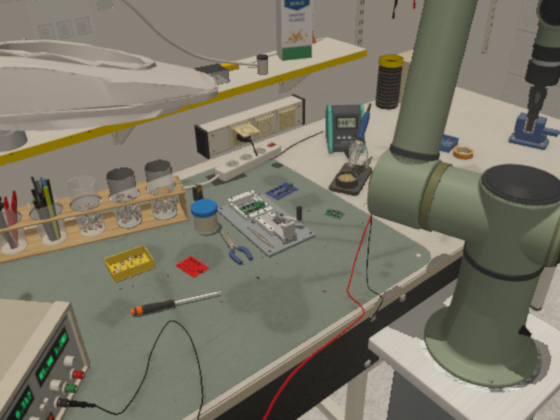

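View pics/top0.png

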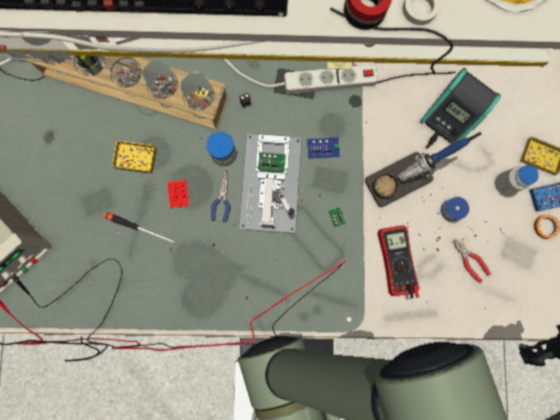

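The scene shows the jig with its push plate near (288,228) and its knob near (299,213). In the top view the jig spans about (240–300, 135–232).

Things that could be taken for the board (top-view pixels): the green board in the nest (271,160), a smaller green one (337,216), a red one (178,193) and the blue spare (323,147). By the description it is the one at (271,160). I'll check that in a close crop.

```bash
python3 - <<'E'
import cv2
i=cv2.imread('pics/top0.png')[125:240,225:350]
cv2.imwrite('pics/crop0.png',cv2.resize(i,None,fx=5,fy=5,interpolation=cv2.INTER_CUBIC))
E
```

```text
(no output)
```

View pics/crop0.png

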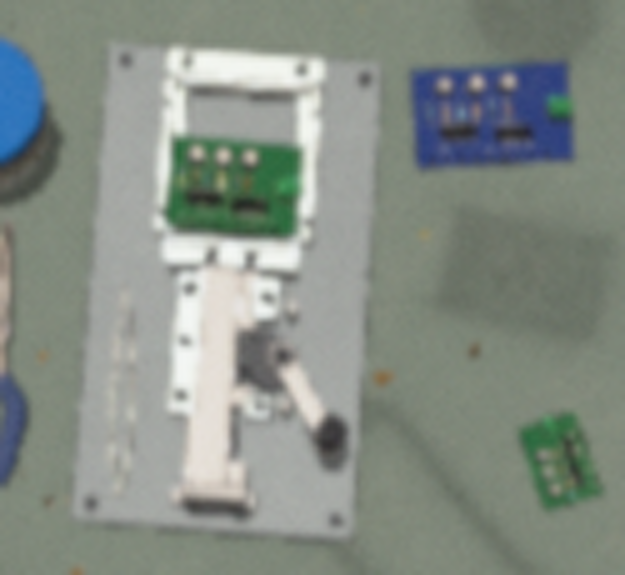

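The crop shows the green board in the nest at (235,185). The plate corners are TL (110,43), TR (380,63), BR (352,537) and BL (75,517), the knob cap is at (331,430) and the push plate's top edge at about (213,492). Next I fit the jig pose.

```bash
cat > h.py <<'E'
import numpy as np,cv2
from scipy.optimize import least_squares
def cam(n): c=np.load(n+'.npz'); return c['mtx'],c['rvec'],c['tvec']
def unproj(px,z,n='top'):
    K,r,t=cam(n);R=cv2.Rodrigues(r)[0];c=-R.T@t.ravel()
    d=R.T@np.linalg.inv(K)@np.array([*px,1.]);return c+d*(z-c[2])/d[2]
def J2W(p,pose):
    a=pose[2];c,s=np.cos(a),np.sin(a);p=np.asarray(p,float)
    return np.array([pose[0]+c*p[0]-s*p[1],pose[1]+s*p[0]+c*p[1],*p[2:]])
E
python3 - <<'E'
from h import *
cr=lambda x,y:(x/5+225-.4,y/5+125-.4)
J=[(92,74),(92,-74),(-166,-74),(-166,74)]
W=[unproj(cr(*p),10)[:2] for p in[(110,43),(380,63),(352,537),(75,517)]]
print(np.round(W,1))
f=lambda q:np.ravel([J2W(j,q)-w for j,w in zip(J,W)])
r=least_squares(f,[500,0,0]);print(r.x,np.round(r.fun,1))
k=unproj(cr(331,430),72)[:2];pv=J2W((-75,-30),r.x)
d=k-pv;print('knob',k,'pivot',pv,np.hypot(*d),'ang deg',np.degrees(np.arctan2(d[1],d[0])-r.x[2]))
pp=unproj(cr(213,492),64)[:2];a=r.x[2];d=pp-r.x[:2]
print('push plate jig',d@[np.cos(a),np.sin(a)],d@[-np.sin(a),np.cos(a)])
E
```

```text
[[742.5 145.9]
 [734.8   1.2]
 [480.2  13.3]
 [488.  157.5]]
[ 6.48335823e+02  7.76874649e+01 -4.82930368e-02] [ 1.3  1.3  1.9 -1.9 -1.3 -1.5 -1.9  2.1]
knob [528.04110321  27.77200711] pivot [571.97503596  51.34301144] 49.85762421652223 ang deg -149.01899966471927
push plate jig -151.85330593064657 1.0023543370541044
```

Request:
jog_arm --commands '[[[30, -21, 0, 0, 0], [30, -21, 0, 0, 0], [30, -21, 0, 0, 0], [30, -21, 0, 0, 0], [30, -21, 0, 0, 0], [30, -21, 0, 0, 0], [30, -21, 0, 0, 0], [30, -21, 0, 0, 0]]]' --squeeze 20

```text
t: 0.9
position: [383.9, -235.8, 231.0]
tool_rot: [-3.06, -0.709, 0.0]
ft_force: [0.4, 0.4, 0.1]
opening: 0.502
grip_force: 0.0
```

Request:
jog_arm --commands '[[[30, -21, 10, 0, 0], [30, -21, 10, 0, 0], [30, -21, 10, 0, 0], [30, -21, 10, 0, 0], [30, -21, 10, 0, 0], [30, -21, 10, 0, 0], [0, 0, 0, 0, 0], [0, 0, 0, 0, 0]]]'

```text
t: 1.7
position: [489.4, -44.3, 170.7]
tool_rot: [-3.059, -0.713, 0.003]
ft_force: [0.6, 0.3, -0.4]
opening: 0.498
grip_force: 0.0
```

```bash
cat >> h.py <<'E'
POSE=[648.3,77.7,-0.0483]
def rep():
    from plant import sense
    s=sense();R=cv2.Rodrigues(np.array(s['tool_rot']))[0]
    print('t',s['t'],'p',np.round(s['position'],1),'thx',round(np.degrees(np.arctan2(R[1,0],R[0,0])),2),'z',np.round(R[:,2],3),'q',np.round(s['joint_positions'],2),'F',np.round(s['ft_force'],1),'op',round(s['opening'],2),'g',s['grip_force'])
    return s,R
def togo(target):  # world mm -> tool axes
    s,R=rep();print('tool shift',np.round(R.T@(np.array(target)-s['position']),1))
def wproj(P,f,s,R):
    M=np.asarray(f['mount']);pt=R.T@(np.array(P)-s['position'])
    pc=M[:3,:3].T@(pt-M[:3,3]);u=f['mtx']@pc;return u[:2]/u[2]
def wun(px,z,f,s,R):
    M=np.asarray(f['mount']);d=R@M[:3,:3]@np.linalg.inv(f['mtx'])@np.array([*px,1.])
    c=R@M[:3,3]+s['position'];return c+d*(z-c[2])/d[2]
E
python3 - <<'E'
from h import *
from plant import grab_frame
togo([528,28,150]);s,R=rep();f=grab_frame('wrist')
im=f['image'].copy();cv2.imwrite('pics/w1raw.png',im)
for P in[(528,28,72),(*J2W((-75,-30),POSE),38),(*J2W((-155,0),POSE),64)]:
    u=wproj(P,f,s,R);print(P,u);cv2.drawMarker(im,tuple(int(v) for v in u),(0,0,255),0,12,1)
cv2.imwrite('pics/w1.png',im)
E
```

```text
t 1.7 p [489.4 -44.3 170.7] thx 26.23 z [-0.002 -0.    -1.   ] q [-0.24  0.27 -0.43  0.87 -0.    2.44] F [ 0.6  0.3 -0.4] op 0.5 g 0.0
tool shift [ 66.6 -47.8  20.6]
t 1.7 p [489.4 -44.3 170.7] thx 26.23 z [-0.002 -0.    -1.   ] q [-0.24  0.27 -0.43  0.87 -0.    2.44] F [ 0.6  0.3 -0.4] op 0.5 g 0.0
(528, 28, 72) [207.9636262  118.11875542]
(np.float64(571.9390296961202), np.float64(51.3560782295044), 38) [210.49463456  40.61877704]
(np.float64(493.4807638290564), np.float64(85.18358947601986), 64) [112.46820337 126.00147745]
```

View pics/w1.png

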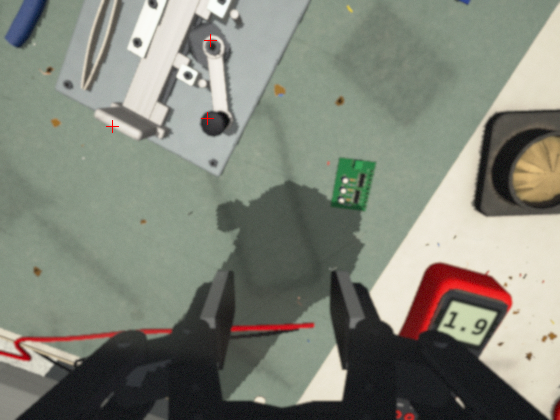

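The wrist view shows the knob cap at (214,122), the pivot screw at (212,44) and the push plate's near top edge from (97,113) to (138,138). All lie within a few mm of prediction.

```bash
python3 - <<'E'
from h import *
from plant import grab_frame
s,R=rep();f=grab_frame('wrist')
for px,z in[((214,122),72),((212,44),40),((117,126),64),((214,163),10),((67,85),10)]:print(px,np.round(wun(px,z,f,s,R),1))
print([J2W(p,POSE) for p in((-159,-67),(-159,67))])
k=wun((214,122),72,f,s,R);togo([*k[:2],150])
E
```

```text
t 1.75 p [489.4 -45.1 171.1] thx 26.14 z [-0.001 -0.    -1.   ] q [-0.24  0.27 -0.43  0.87 -0.    2.44] F [ 0.3 -0.3 -0.2] op 0.5 g 0.0
(214, 122) [527.6  22.7  72. ]
(212, 44) [570.6  48.3  40. ]
(117, 126) [495.   81.7  64. ]
(214, 163) [486.7  17.7  10. ]
(67, 85) [493.1 146.8  10. ]
[array([486.2505868 ,  18.45485099]), array([492.7202706 , 152.29857774])]
t 1.8 p [489.4 -45.6 171.3] thx 26.08 z [-0. -0. -1.] q [-0.24  0.27 -0.43  0.87 -0.    2.44] F [-0.5 -0.2  0.2] op 0.49 g 0.0
tool shift [ 64.3 -44.6  21.3]
```

Request:
jog_arm --commands '[[[16.4, -11.6, 0, -1, 0], [16.4, -11.6, 0, -1, 0], [16.4, -11.6, 10, -1, 0], [16.5, -11.6, 10, 0, 0], [0, 0, 20, 0, 0], [0, 0, 20, 0, 0], [0, 0, 20, 0, 0], [0, 0, 0, 0, 0]]]'

```text
t: 2.6
position: [524.4, 25.4, 89.4]
tool_rot: [-3.04, -0.786, 0.006]
ft_force: [-0.8, 0.4, 0.0]
opening: 0.498
grip_force: 0.0
```

```bash
python3 - <<'E'
from h import *
from plant import grab_frame
togo([528,25,44]);s,R=rep();f=grab_frame('wrist');cv2.imwrite('pics/w2.png',f['image'])
E
```

```text
t 2.6 p [524.4  25.4  89.4] thx 28.99 z [-0.004  0.    -1.   ] q [-0.09  0.43 -0.45  0.7  -0.    2.54] F [-0.8  0.4  0. ] op 0.5 g 0.0
tool shift [ 3.1  2.2 45.4]
t 2.6 p [524.4  25.4  89.4] thx 28.99 z [-0.004  0.    -1.   ] q [-0.09  0.43 -0.45  0.7  -0.    2.54] F [-0.8  0.4  0. ] op 0.5 g 0.0
```

View pics/w2.png

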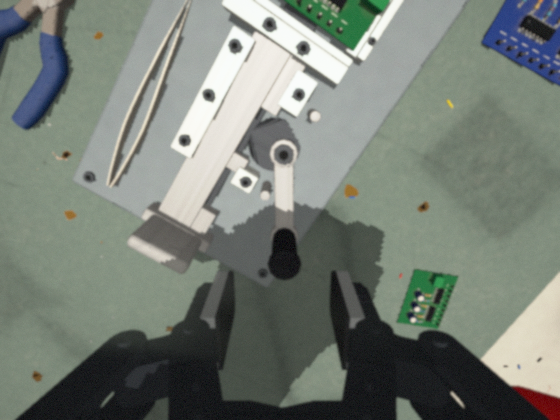

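The knob cap is at (284,263), centred between the fingertips (232 and 332), and the pivot is at (284,154), so the lever is in line with the tool.

```bash
python3 - <<'E'
from h import *
from plant import grab_frame
s,R=rep();f=grab_frame('wrist')
for px,z in[((285,263),72),((284,154),38),((285,263),72)]:
    w=wun(px,z,f,s,R);print(px,np.round(w,1),'tool',np.round(R.T@(w-s['position']),1))
E
```

```text
t 2.65 p [525.4  25.5  90.8] thx 29.0 z [-0.002  0.    -1.   ] q [-0.09  0.42 -0.44  0.7  -0.    2.54] F [ 0.1 -0.   1.7] op 0.5 g 0.0
(285, 263) [528.4  25.1  72. ] tool [ 2.5  1.8 18.8]
(284, 154) [570.5  49.   38. ] tool [51.   1.4 52.7]
(285, 263) [528.4  25.1  72. ] tool [ 2.5  1.8 18.8]
```

Request:
jog_arm --commands '[[[2.5, 1.8, 10, 0, 0], [0, 0, 12, 0, 0], [0, 0, 12, 0, 0], [0, 0, 12, 0, 0.2], [0, 0, 0, 0, 0.6], [0, 0, 0, 0, 1], [0, 0, 0, 0, 1], [0, 0, 0, 0, 1]]]' --squeeze 20

```text
t: 3.5
position: [528.4, 26.5, 44.3]
tool_rot: [-3.04, -0.79, 0.003]
ft_force: [0.7, 0.3, -13.5]
opening: 0.153
grip_force: 19.9
```

```bash
python3 -c "
from h import *
rep()"
```

```text
t 3.5 p [528.4  26.5  44.3] thx 29.13 z [-0.002  0.001 -1.   ] q [-0.09  0.49 -0.48  0.6   0.    2.54] F [  0.7   0.3 -13.5] op 0.15 g 19.948801696300507
```

Request:
jog_arm --commands '[[[0.2, 4.4, 0, -5, 1], [0.2, 4.4, 0, -5, 1], [0.2, 4.4, 0, -5, 1], [0.2, 4.4, 0, -5, 1], [0.2, 4.4, 0, -5, 1], [0.2, 4.4, 0, -5, 1], [0.2, 4.4, 0, -5, 1], [0, 0, 0, 0, 1]]]'

```text
t: 4.3
position: [550.1, 6.7, 44.2]
tool_rot: [-2.658, -1.667, 0.002]
ft_force: [-1.6, 4.8, -12.3]
opening: 0.151
grip_force: 20.0
```

```bash
cat >> h.py <<'E'
def lev():
    s,R=rep();d=np.array(s['position'][:2])-[571,49.5]
    print('r',np.hypot(*d),'lever jig deg',np.degrees(np.arctan2(d[1],d[0]))+2.77)
E
python3 -c "
from h import *
lev()"
```

```text
t 4.3 p [550.1   6.7  44.2] thx 64.18 z [-0.003  0.003 -1.   ] q [-0.12  0.52 -0.42  0.63  0.    1.9 ] F [ -1.6   4.8 -12.3] op 0.15 g 20.044592320919037
r 47.663602284881804 lever jig deg -113.25927602283298
```

Request:
jog_arm --commands '[[[0.2, 4.4, 0, -5, 1], [0.2, 4.4, 0, -5, 1], [0.2, 4.4, 0, -5, 1], [0.2, 4.4, 0, -5, 1], [0.2, 4.4, 0, -5, 1], [0.2, 4.4, 0, -5, 1], [0.2, 4.4, 0, -5, 1], [0.2, 4.4, 0, -5, 1]]]'

```text
t: 5.1
position: [582.0, 4.2, 44.1]
tool_rot: [-1.923, -2.474, 0.002]
ft_force: [-7.8, 7.2, -7.0]
opening: 0.154
grip_force: 20.7
```

Request:
jog_arm --commands '[[[0.2, 4.4, 0, -5, 1], [0.2, 4.4, 0, -5, 1], [0.2, 4.4, 0, -5, 1], [0.2, 4.4, 0, -5, 1], [0.2, 4.4, 0, -5, 1], [0.2, 4.4, 0, -5, 1], [0.2, 4.4, 0, -5, 1], [0, 0, 0, 0, 1]]]'

```text
t: 5.9
position: [606.5, 20.2, 43.9]
tool_rot: [-1.092, -2.935, 0.001]
ft_force: [-10.3, 6.2, -3.0]
opening: 0.154
grip_force: 20.9
```

```bash
python3 -c "
from h import *
lev()"
```

```text
t 5.9 p [606.5  20.2  43.9] thx 139.19 z [-0.01   0.003 -1.   ] q [-0.09  0.61 -0.25  0.72  0.    0.62] F [-10.3   6.2  -3. ] op 0.15 g 20.903190672397614
r 46.00718566139177 lever jig deg -36.75271083224371
```

Request:
jog_arm --commands '[[[0, 4, 0, -4, 1], [0, 4, 0, -4, 1], [0, 1.5, 0, 0, 1], [0, 0, 0, 0, 1], [0, 0, 0, 0, 1], [0, 0, 0, 0, 1], [0, 0, 0, 0, 1], [0, 0, 0, 0, 1]]]'

```text
t: 6.7
position: [609.5, 23.8, 43.8]
tool_rot: [-0.89, -2.999, 0.013]
ft_force: [-17.7, -4.3, 2.7]
opening: 0.153
grip_force: 21.8
```

```bash
python3 -c "
from h import *
lev()"
```

```text
t 6.7 p [609.5  23.8  43.8] thx 146.93 z [-0.015 -0.004 -1.   ] q [-0.08  0.62 -0.24  0.73 -0.01  0.5 ] F [-17.7  -4.3   2.7] op 0.15 g 21.770622432231903
r 46.2844830507607 lever jig deg -30.987058927771013
```

Request:
jog_arm --commands '[[[0, -1.5, 0, 0, 0.3], [0, 0, 0, 0, 0], [0, 0, 0, 0, 0], [0, 0, -20, 0, 0], [0, 0, -20, 0, 0], [0, 0, -20, 0, 0], [0, 0, -20, 0, 0], [0, 0, 0, 0, 0]]]'

```text
t: 7.5
position: [620.3, 23.9, 129.3]
tool_rot: [0.887, 3.005, 0.002]
ft_force: [0.6, -0.1, 0.4]
opening: 0.499
grip_force: 0.0
```

```bash
python3 - <<'E'
from h import *
from plant import grab_frame
s,R=rep();f=grab_frame('wrist');cv2.imwrite('pics/w3.png',f['image'])
p=[645.5,75.2,-.0483]
togo([*J2W((-195,0),p),124])
E
```

```text
t 7.5 p [620.3  23.9 129.3] thx 147.1 z [ 0.008 -0.001 -1.   ] q [-0.08  0.53 -0.15  0.88 -0.    0.49] F [ 0.6 -0.1  0.4] op 0.5 g 0.0
t 7.55 p [619.1  24.  127.4] thx 147.1 z [ 0.005 -0.001 -1.   ] q [-0.08  0.53 -0.15  0.88 -0.    0.49] F [ 0.1 -0.  -0.8] op 0.5 g 0.0
tool shift [174.3 -40.6   2.5]
```

View pics/w3.png

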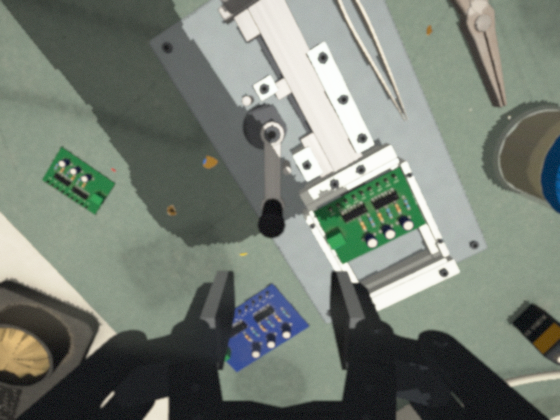

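The lever now points forward: pivot at (271,132), knob cap at (271,217). The green board still lies loose in the nest.

```bash
python3 - <<'E'
from h import *
from plant import grab_frame
s,R=rep();f=grab_frame('wrist')
a=wun((271,217),72,f,s,R);b=wun((271,132),38,f,s,R);print(a,b)
d=a-b;print(np.hypot(*d[:2]),np.degrees(np.arctan2(d[1],d[0]))+2.77)
for px in[(168,46),(474,244),(150,42),(489,240)]:print(px,wun(px,10,f,s,R))
print(J2W((-159,-67),POSE),J2W((85,67),POSE),J2W((92,74),POSE))
E
```

```text
t 7.55 p [619.1  24.  127.4] thx 147.1 z [ 0.005 -0.001 -1.   ] q [-0.08  0.53 -0.15  0.88 -0.    0.49] F [ 0.1 -0.  -0.8] op 0.5 g 0.0
[603.96909691  25.81903082  72.        ] [566.0346046   49.82732886  38.        ]
44.89347481878335 -29.55924287506713
(168, 46) [485.1160887   21.27810307  10.        ]
(474, 244) [727.48661473 134.03397265  10.        ]
(150, 42) [476.84181379  12.88865174  10.        ]
(489, 240) [730.70318621 145.28708667  10.        ]
[486.2505868   18.45485099] [736.43571335 140.51795947] [743.76551838 147.17182739]
```

Request:
jog_arm --commands '[[[22, -4.8, 0, 0, 1], [22, -4.8, 0, 0, 1], [22, -4.8, 0, 0, 1], [22, -4.8, 0, 0, 1], [22, -4.8, 0, 0, 1], [22, -4.8, 0, 0, 1], [22, -4.8, 0, 0, 1], [22, -4.8, 0, 0, 1]]]'

```text
t: 8.4
position: [446.8, 87.7, 124.3]
tool_rot: [-0.889, -3.012, 0.001]
ft_force: [-0.4, -0.1, -0.5]
opening: -0.003
grip_force: 0.0
```

Request:
jog_arm --commands '[[[0, 0, 0, -7.5, 1], [0, 0, 0, -7.5, 1], [0, 0, 0, -7.5, 1], [0, 0, 0, -7.5, 1], [0, 0, 15, 0, 1], [0, 0, 15, 0, 1], [0, 0, 0, 0, 1], [0, 0, 0, 0, 1]]]'

```text
t: 9.2
position: [447.6, 87.4, 94.7]
tool_rot: [-0.079, -3.139, 0.0]
ft_force: [0.3, -0.1, -1.0]
opening: -0.001
grip_force: 0.0
```

```bash
python3 - <<'E'
from h import *
from plant import grab_frame
p=[647,76.5,-.0483]
togo([*J2W((-190,0),p),36]);f=grab_frame('wrist');cv2.imwrite('pics/w4.png',f['image'])
E
```

```text
t 9.2 p [447.6  87.4  94.7] thx 177.11 z [-0.002 -0.    -1.   ] q [ 0.03  0.31 -0.62  0.65 -0.    0.08] F [ 0.3 -0.1 -1. ] op -0.0 g 0.0
tool shift [-9.8 -1.2 58.7]
```

View pics/w4.png

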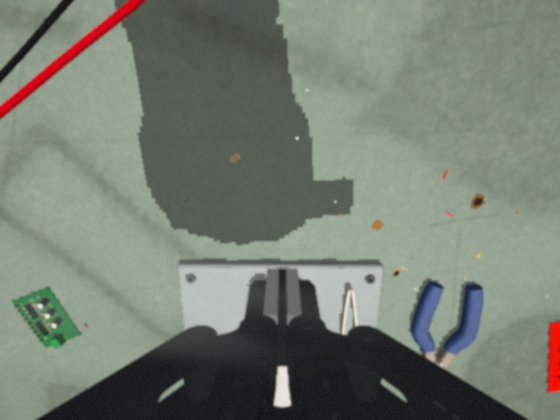

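Laterally the fingers (283) are centred on the plate (edges 180 and 382), and they stand behind it. I descend and advance.

Request:
jog_arm --commands '[[[0, 0, 20, 0, 1], [0, 0, 20, 0, 1], [0, 0, 18, 0, 1], [0, 0, 0, 0, 1], [-8, 0, 0, 0, 1], [-8, 0, 0, 0, 1], [-6, 0, 0, 0, 1], [-3, 0, 0, 0, 1]]]'

```text
t: 10.05
position: [475.2, 86.1, 38.1]
tool_rot: [0.079, 3.138, 0.0]
ft_force: [-0.1, 0.5, 0.3]
opening: 0.003
grip_force: 0.0
```

Request:
jog_arm --commands '[[[-3, 0, 0, 0, 1], [-3, 0, 0, 0, 1], [-3, 0, 0, 0, 1], [-3, 0, 0, 0, 1], [-3, 0, 0, 0, 1], [-3, 0, 0, 0, 1], [-3, 0, 0, 0, 1], [-3, 0, 0, 0, 1]]]'

```text
t: 10.85
position: [497.1, 84.9, 37.1]
tool_rot: [-0.079, -3.14, 0.0]
ft_force: [-1.9, -1.6, 0.6]
opening: 0.001
grip_force: 1.2
```

Request:
jog_arm --commands '[[[-3, 0, 0, 0, 1], [-3, 0, 0, 0, 1], [-3, 0, 0, 0, 1], [-3, 0, 0, 0, 1], [-3, 0, 0, 0, 1], [-2, 0, 0, 0, 1], [-2, 0, 0, 0, 1], [0, 0, 0, 0, 1]]]'

```text
t: 11.65
position: [516.7, 84.0, 37.4]
tool_rot: [0.079, 3.14, 0.0]
ft_force: [-1.2, 0.4, -0.8]
opening: 0.002
grip_force: 0.7
```

Request:
jog_arm --commands '[[[-1, 0, 0, 0, 1], [-1, 0, 0, 0, 1], [-1, 0, 0, 0, 1], [0, 0, 0, 0, 1], [0, 0, 0, 0, 1], [0, 0, 0, 0, 1], [0, 0, 0, 0, 1], [0, 0, 0, 0, 1]]]'

```text
t: 12.45
position: [519.4, 83.9, 37.4]
tool_rot: [0.079, 3.14, 0.0]
ft_force: [-2.0, -0.1, -1.3]
opening: 0.0
grip_force: 0.5
```

Request:
jog_arm --commands '[[[-1, 0, 0, 0, 1], [-1, 0, 0, 0, 1], [-1, 0, 0, 0, 1], [-1, 0, 0, 0, 1], [0, 0, 0, 0, 1], [0, 0, 0, 0, 1], [0, 0, 0, 0, 1], [0, 0, 0, 0, 1]]]'

```text
t: 13.25
position: [520.0, 83.8, 36.9]
tool_rot: [-0.078, -3.135, -0.0]
ft_force: [-8.5, -0.0, 4.7]
opening: -0.002
grip_force: 4.5
```

Request:
jog_arm --commands '[[[-1, 0, 0, 0, 1], [-1, 0, 0, 0, 1], [-1, 0, 0, 0, 1], [0, 0, 0, 0, 1], [0, 0, 0, 0, 1], [0, 0, 0, 0, 1], [0, 0, 0, 0, 1], [0, 0, 0, 0, 1]]]'

```text
t: 14.05
position: [519.9, 83.8, 36.5]
tool_rot: [-0.078, -3.13, -0.0]
ft_force: [-15.7, 0.8, 10.4]
opening: -0.004
grip_force: 7.7
```

Request:
jog_arm --commands '[[[8, 0, 0, 0, 1], [12, 0, 0, 0, 1], [10, 0, 0, 0, 1], [0, 0, -22, 0, 1], [0, 0, -22, 0, 0], [0, 0, -22, 0, 0], [0, 0, -22, 0, 0], [0, 0, 0, 0, 0]]]'

```text
t: 14.85
position: [499.0, 85.1, 128.3]
tool_rot: [0.079, 3.134, 0.001]
ft_force: [0.8, 0.8, -0.0]
opening: 0.497
grip_force: 0.0
```

Request:
jog_arm --commands '[[[0, 0, 0, 7.5, 0], [0, 0, 0, 7.5, 0], [0, 0, 0, 7.5, 0], [0, 0, 0, 7.5, 0], [0, 0, 0, 0, 0], [0, 0, 0, 0, 0], [0, 0, 0, 0, 0], [0, 0, 0, 0, 0]]]'

```text
t: 15.65
position: [496.2, 85.0, 125.2]
tool_rot: [-0.888, -3.014, 0.0]
ft_force: [0.3, -0.1, -0.5]
opening: 0.5
grip_force: 0.0
```

```bash
python3 - <<'E'
from h import *
togo([609,24,125])
E
```

```text
t 15.65 p [496.2  85.  125.2] thx 147.18 z [-0. -0. -1.] q [ 0.02  0.34 -0.47  0.76 -0.    0.6 ] F [ 0.3 -0.1 -0.5] op 0.5 g 0.0
tool shift [-127.9    9.9    0.2]
```

Request:
jog_arm --commands '[[[-25, 2, 0, 0, 0], [-25, 2, 0, 0, 0], [-25, 2, 0, 0, 0], [-25, 2, 0, 0, 0], [-18, 1, 0, 0, 0], [-10, 1, 10, 0, 0], [0, 0, 20, 0, 0], [0, 0, 0, 0, 0]]]'

```text
t: 16.45
position: [606.5, 24.1, 92.0]
tool_rot: [-0.887, -3.008, 0.002]
ft_force: [-0.6, 0.3, -0.5]
opening: 0.497
grip_force: 0.0
```

```bash
python3 - <<'E'
from h import *
from plant import grab_frame
togo([609,24,44]);f=grab_frame('wrist');cv2.imwrite('pics/w5.png',f['image'])
E
```

```text
t 16.45 p [606.5  24.1  92. ] thx 147.13 z [-0.006  0.001 -1.   ] q [-0.08  0.55 -0.21  0.81  0.    0.49] F [-0.6  0.3 -0.5] op 0.5 g 0.0
tool shift [-2.4  1.4 48. ]
```

View pics/w5.png

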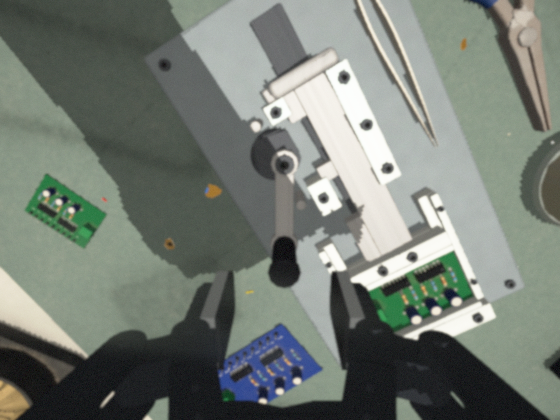

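The slide is home against the board, which sits in the rear jaw. The knob cap is at (285,270), between the fingertips. I grip it and swing the lever back.

Request:
jog_arm --commands '[[[-0.5, 1.5, 12, 0, 0], [0, 0, 12, 0, 0], [0, 0, 12, 0, 0], [0, 0, 11, 0, 0.2], [0, 0, 0, 0, 0.6], [0, 0, 0, 0, 1], [0, 0, 0, 0, 1], [0, 0, 0, 0, 1]]]'

```text
t: 17.3
position: [608.5, 24.2, 47.1]
tool_rot: [-0.889, -3.01, 0.004]
ft_force: [-3.7, -4.2, -9.5]
opening: 0.15
grip_force: 21.5
```

Request:
jog_arm --commands '[[[0.2, -4.2, 0, 5, 1], [0.2, -4.2, 0, 5, 1], [0.2, -4.2, 0, 5, 1], [0.2, -4.2, 0, 5, 1], [0.2, -4.2, 0, 5, 1], [0.2, -4.2, 0, 5, 1], [0.2, -4.2, 0, 5, 1], [0, 0, 0, 0, 1]]]'

```text
t: 18.1
position: [587.6, 6.8, 47.4]
tool_rot: [-1.753, -2.606, -0.001]
ft_force: [0.5, -0.2, -16.1]
opening: 0.154
grip_force: 20.9
```

```bash
python3 -c "
from h import *
lev()"
```

```text
t 18.1 p [587.6   6.8  47.4] thx 112.12 z [-0.001  0.001 -1.   ] q [-0.11  0.57 -0.32  0.68  0.    1.07] F [  0.5  -0.2 -16.1] op 0.15 g 20.937681198120117
r 45.779337698613816 lever jig deg -65.96933137255466
```

Request:
jog_arm --commands '[[[0.2, -4.2, 0, 5, 1], [0.2, -4.2, 0, 5, 1], [0.2, -4.2, 0, 5, 1], [0.2, -4.2, 0, 5, 1], [0.2, -4.2, 0, 5, 1], [0.2, -4.2, 0, 5, 1], [0.2, -4.2, 0, 5, 1], [0.2, -4.2, 0, 5, 1]]]'

```text
t: 18.9
position: [555.6, 5.2, 47.4]
tool_rot: [2.541, 1.847, 0.001]
ft_force: [4.0, -1.7, -18.6]
opening: 0.15
grip_force: 20.6
```

```bash
python3 -c "
from h import *
lev()"
```

```text
t 18.9 p [555.6   5.2  47.4] thx 72.02 z [ 0.001 -0.    -1.   ] q [-0.12  0.52 -0.41  0.64 -0.    1.76] F [  4.   -1.7 -18.6] op 0.15 g 20.645824670791626
r 46.929196507014844 lever jig deg -106.4454753714652
```

Request:
jog_arm --commands '[[[0.2, -4.3, 0, 5, 1], [0.2, -4.3, 0, 5, 1], [0.2, -4.3, 0, 5, 1], [0.2, -4.3, 0, 5, 1], [0.2, -4.3, 0, 5, 1], [0.2, -4.3, 0, 5, 1], [0.2, -4.3, 0, 5, 1], [0, 0, 0, 0, 1]]]'

```text
t: 19.7
position: [531.2, 22.7, 47.6]
tool_rot: [2.977, 1.002, 0.0]
ft_force: [2.7, -2.0, -20.5]
opening: 0.147
grip_force: 20.5
```

```bash
python3 -c "
from h import *
lev()"
```

```text
t 19.7 p [531.2  22.7  47.6] thx 37.21 z [ 0. -0. -1.] q [-0.1   0.49 -0.47  0.61 -0.    2.4 ] F [  2.7  -2.  -20.5] op 0.15 g 20.452242493629456
r 48.025366331033084 lever jig deg -143.2607134614559
```

Request:
jog_arm --commands '[[[0.2, -3.5, 0, 4, 1], [0.1, -3, 0, 3, 1], [0, -1.5, 0, 0, 1], [0, 0, 0, 0, 1], [0, 0, 0, 0, 1], [0, 0, 0, 0, 1], [0, 0, 0, 0, 1], [0, 0, 0, 0, 1]]]'

```text
t: 20.5
position: [527.4, 28.7, 47.9]
tool_rot: [3.031, 0.821, 0.001]
ft_force: [3.9, -3.1, -20.1]
opening: 0.151
grip_force: 20.3
```

```bash
python3 -c "
from h import *
lev()"
```

```text
t 20.5 p [527.4  28.7  47.9] thx 30.3 z [ 0.001 -0.001 -1.   ] q [-0.08  0.48 -0.48  0.6  -0.    2.53] F [  3.9  -3.1 -20.1] op 0.15 g 20.268655121326447
r 48.3192873559435 lever jig deg -151.7956230911573
```

Request:
jog_arm --commands '[[[0, -1.5, 0, 1, 1], [0, -1.5, 0, 0, 1], [0, -1, 0, 0, 1], [0, 0, 0, 0, 1], [0, 0, 0, 0, 1], [0, 0, 0, 0, 1], [0, 0, 0, 0, 1], [0, 0, 0, 0, 1]]]'

```text
t: 21.3
position: [527.3, 29.2, 48.1]
tool_rot: [3.032, 0.79, 0.003]
ft_force: [7.6, -12.5, -26.1]
opening: 0.155
grip_force: 20.1
```

Stop reached: the force rises while the position stays put. I release and retreat.

Request:
jog_arm --commands '[[[0, 2.5, 0, 0, 0.3], [0, 0, 0, 0, 0], [0, 0, 0, 0, 0], [0, 0, -25, 0, 0], [0, 0, -25, 0, 0], [0, 0, -25, 0, 0], [0, 0, -25, 0, 0], [0, 0, 0, 0, 0]]]'

```text
t: 22.1
position: [528.6, 31.1, 152.6]
tool_rot: [3.038, 0.792, 0.012]
ft_force: [-0.4, -0.3, -0.5]
opening: 0.498
grip_force: 0.0
```

Request:
jog_arm --commands '[[[-20, 20, -5, 0, 0], [-20, 20, -5, 0, 0], [-10, 10, 0, 0, 0], [0, 0, 0, 0, 0], [0, 0, 0, 0, 0], [0, 0, 0, 0, 0], [0, 0, 0, 0, 0], [0, 0, 0, 0, 0]]]'

```text
t: 22.9
position: [506.5, -36.6, 158.1]
tool_rot: [-3.04, -0.791, 0.0]
ft_force: [-0.0, 0.4, -0.0]
opening: 0.501
grip_force: 0.0
```

```bash
python3 - <<'E'
from h import *
from plant import grab_frame
rep();f=grab_frame('wrist');cv2.imwrite('pics/w6.png',f['image'])
E
```

```text
t 22.9 p [506.5 -36.6 158.1] thx 29.18 z [-0.  0. -1.] q [-0.22  0.31 -0.41  0.85  0.    2.41] F [-0.   0.4 -0. ] op 0.5 g 0.0
```

View pics/w6.png

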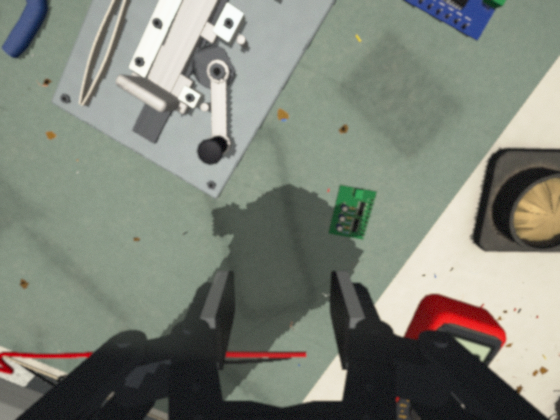

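The lever is back (knob at (211,151), pivot at (218,70)), the slide is still home, the tweezers have not moved, and the arm is clear. I hand in.

```bash
python3 -c "
from plant import hand_in
print(hand_in())"
```

```text
the job is handed in; nothing more can be done
None
```

I handed the job in at about 23 s: lever swung to its forward stop, slide pushed home with the board between the jaws, lever back at its first stop, and the arm clear. The judging result was not shown to me.

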